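# Seat the keyed tube rotor on its drive

## Task

On the lab bench stand two small round rotor drives. One white tube rotor sits high, because its three tabs rest on top of the notched rim: turn it by its fin on the spindle until the tabs drop into the notches and it is fully down, then let go. Leave the rotor that is already seated and the little glass bottle alone.

Things in the scene. Friction and masses are not known exactly. Their poses are not given: they have to be found in the camera images.
- rotor_fin (a point): White rotor 12 mm too high, loose, 0.1-0.2 kg: hub 68 mm dia, 24 high; on top a fin 56 long, 16 thick, 40 high. 3 tabs at the hub's foot, 10 wide, 8 high, out to 46 mm from the axis, point along x and at 120, 240 deg. Point: on the axis in the fin, 16 below its top, 24 above the hub's flat top, 48 above the underside; grip here. x along the fin, y across, z up. 110 above bench now, 98 when home.
- drive: Drive under that rotor, fixed: round cream housing 124 mm dia, 50 high. Origin on the spindle axis at bench height, z up. Metal rim on top 37-46 mm from the axis, its top 62 above bench, with 3 notches 24 wide along x and at 120, 240 deg. Spindle 16 dia, 22 high. Any tab fits any notch, within 10 deg; the rotor turns easily either way, then falls home by its weight if not held up.
- rotor2_fin (a point): The other rotor, identical, already seated on the other, identical drive; leave it alone. Point and axes as for the first rotor; 98 mm above the bench.
- vial_mid (a point): Small loose glass bottle with a dark stopper, 28 mm in diameter and 55 mm high, standing on the bench; must be left alone. The point is its centre, half-way up, z along its axis.
There are look-alikes about, which are no part of the job. Leave any purple or turquoise look-alike of the part that bears rotor_fin alone.

How it is judged:
At the end, for the whole second after the job is handed in: The rotor is down on its drive with its tabs in the notches: its fin point is 94 to 102 mm above the drive's foot (98 mm when home) and within 8 mm of the spindle axis, it leans less than 0.1 rad, and it is released (z of rotor_fin in the frame of drive between 0.094 and 0.102 m and horizontal distance between rotor_fin and drive below 0.008 m and angle between rotor_fin's own z axis and vertical below 0.1 rad); the robot touches nothing.
It fails at once if the rotor that was already seated is moved by more than 10 mm (distance of rotor2_fin from where it was at the start of the episode above 0.01 m).
It fails at once if the glass bottle is moved by more than 20 mm or tipped over (distance of vial_mid from where it was at the start of the episode above 0.02 m or angle between vial_mid's own z axis and vertical above 0.5 rad).
It also fails if it takes over 29 s, if anything falls off the work surface, if the arm or the gripper's body presses on something with over 40 N, if the wrist force passes 120 N, or if a joint passes its speed limit or range.

## Robot

A 6-joint arm with a two-finger parallel gripper is mounted at the origin on the work surface. World frame = base frame: x ahead of the robot, y to its left, z up, the work surface at z = 0. Lengths are in m, angles in rad, forces in N, time in s.
With the tool pointing down it reaches from about 0.35 to 0.775 m from the base axis. Payload 7.3 kg.
Tool frame: the origin (TCP) lies at the very end of the fingers, on their centre line; the grasp point (between the pads) lies grip_point_offset behind it (grip_point_offset is the distance from the TCP to the grasp point, in m); z points along the fingers, y is the direction in which the jaws open and shut (so a half turn about z gives the same grasp; the last joint's range is limited). The gripper opens to 92 mm and grips with 3 to 60 N. Pads are 19 mm wide; open, the fingers measure 130 mm over their backs; the gripper's body (75 mm by 190 mm) begins 47 mm behind the grasp point.
Start: joints at [-1.471, 0.342, 1.524, -0, 1.275, -0.146], TCP at [0.128, -0.509, 0.227] pointing down, gripper open.
Joint ranges: [-2.53, 2.53], [-0.77, 2.02], [0.04, 2.7], [-1, 4.14], [0.28, 2.66], [-3.11, 3.11]. Speed limits (rad/s): [2.57, 2.57, 3.14, 3.14, 3.14, 3.14].

## Interface

Orientations are given as [roll, pitch, yaw] about the fixed x, y, z axes, in that order (R = Rz(yaw) Ry(pitch) Rx(roll)).
In Python, from cell import * gives the robot as it stands.
- The arm moves only by the shell command python3 -m inch 'ROWS' [OPENING] [FORCE]. ROWS is JSON, a list that holds one entry, the list of rows, each a list of 4 numbers: the shift along the tool's x, y, z in mm, then the turn about the tool's z in rad. In form: [[[x, y, z, roll], ...]]. A call has 1 to 10 rows; each row shifts and turns the commanded pose from where the row before left it, along the tool's axes as they then stand; what a row does not reach is not made up. A row lasts 1/8 s, in which the tool goes at most 62.5 mm and 10.7 degrees, less where a joint would pass 70% of its speed; a pose out of reach is approached as far as the arm can. A call with a gripper value outside its range is refused whole. OPENING is the closure, from -1 (fully open) to 1 (shut), set as the call begins (- or left out, the last holds). The fingers move at their own pace and stop on an object; FORCE is the grip in N (left out, the last holds). Time passes only in rows, so rows that do not move let the fingers close. It gives the time, the measured TCP pose, the force and the opening at its end, in the units of the state.
- observe(): the state, without advancing time (a new reading comes with each control period).
- read_camera(name): name is "side" or "top"; returns a dict with "img" (420x560x3 uint8, blue, green, red), "fx", "fy", "cx", "cy" (pixels), "k1" (the pictures are not rectified: a ray, as slopes to the right and down, at radius r is drawn at 1 + k1 r^2 times it, then the intrinsics apply), "eye" and "rotation" of the camera in the world. Camera axes: x right, y down, z forward; pixel columns grow to the right and rows downward; lengths in m; the calibration is good to about 2 mm. A picture is of the moment at which its call begins. There is no depth.
- hand_in(): hands the job in, once; it reports no verdict.
Trained networks look in the newest picture that a camera, given by its name, has taken for a name from the list of things; names that differ only in an ending like _2 or _b are one class to them, and where a whole thing is asked for, a point or a joint stands for the part that bears it (a point fixed in the world has none). Each returns a list of dicts, best first, with "conf" (0 to 1); they miss things now and then, are a little off and sometimes report something else, mostly with a low value. They report only what shows in the picture. A call takes as long as a camera call. They do not tell look-alikes from the thing itself.
- boxes_of(camera, label): "at" ([row, column] in pixels, amid what is visible of it).
- place_of(camera, label): "at" ([row, column] in pixels: a listed point, or the origin of a listed thing).
The state is a dict: "time": time; "qpos": joint angles; "qvel": joint speeds; "joint_efforts": joint torques, N m; "tool_pos": TCP position; "tool_rot": TCP orientation; "contact_force": force on the tool from outside, world axes, zero at the start; "torque": the same for the moment, N m; "opening": finger opening in m.
Only numpy, scipy, OpenCV 4.12 (cv2) and the standard library are available. Lean on these libraries where they do the work, as an engineer would, in place of code of your own. Each camera call takes 0.05 s, during which the arm holds its last target. There are 200 camera calls.

## Working session

There is one attempt and no reset: what is moved stays moved. The work goes in short steps, Python scripts to look and compute and a shell command to move; the robot and the scene stay as the last step left them, time stands still between calls to the robot, and variables do not carry over. Pictures are saved under pics/ and viewed, about 8 in all and at most 12, crops included, and the job is handed in when it is done.

```bash
mkdir -p pics; cat > h.py <<'E'
from cell import *
import numpy as np, cv2
def ray(c,at):
    v,u=at; K=np.array([[c["fx"],0,c["cx"]],[0,c["fy"],c["cy"]],[0,0,1]])
    p=cv2.undistortPoints(np.array([[[u,v]]],float),K,np.array([c["k1"],0,0,0.]))[0,0]
    return np.array(c["rotation"])@np.array([p[0],p[1],1])
def onz(c,at,z):
    d=ray(c,at); e=np.array(c["eye"]); return e+d*(z-e[2])/d[2]
def tri(c1,a1,c2,a2):
    A=0;b=0
    for c,a in((c1,a1),(c2,a2)):
        d=ray(c,a);d/=np.linalg.norm(d);P=np.eye(3)-np.outer(d,d);A=A+P;b=b+P@np.array(c["eye"])
    return np.linalg.solve(A,b)
def pix(c,X):
    K=np.array([[c["fx"],0,c["cx"]],[0,c["fy"],c["cy"]],[0,0,1]]);R=np.array(c["rotation"]).T
    return cv2.projectPoints(np.array(X,float).reshape(-1,1,3),cv2.Rodrigues(R)[0],-R@np.array(c["eye"]),K,np.array([c["k1"],0,0,0.]))[0][:,0]
E
python3 - <<'E'
from h import *
np.set_printoptions(precision=3,suppress=True)
C={n:read_camera(n) for n in("top","side")}
for n,c in C.items():
    cv2.imwrite(f"pics/{n}0.png",c["img"]); print(n,c["eye"],c["fx"])
    for l,z in(("rotor_fin",.11),("drive",0),("vial_mid",.0275)):
        for d in place_of(n,l)[:5]: print(l,d["conf"],np.array(d["at"]),onz(c,d["at"],z), onz(c,d["at"],.098)if z==.11 else"")
s=observe();print(s["time"],s["tool_pos"],s["tool_rot"],s["opening"])
E
```

```text
top [0.417 0.024 1.03 ] 405.48664829339236Traceback (most recent call last):
  File "<stdin>", line 7, in <module>
  File "h.py", line 8, in onz
    d=ray(c,at); e=np.array(c["eye"]); return e+d*(z-e[2])/d[2]
                                                           ~^^^
IndexError: invalid index to scalar variable.
```

View pics/top0.png

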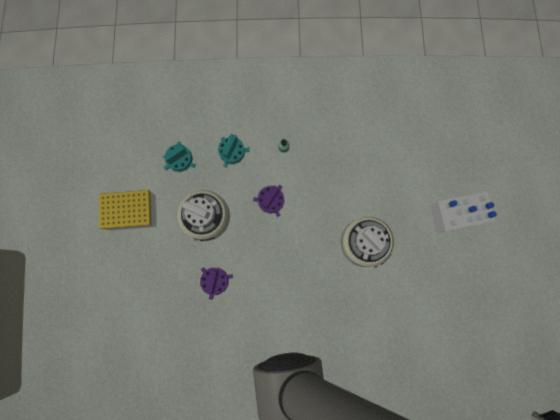

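The top picture shows white rotors at (row 215, col 203) and (242, 368), with the bottle at (146, 284) and the look-alikes near the left drive. "rotation" is not a matrix, so I'll check its form.

```bash
sed -i 's/^def ray/def RM(c):\n    r=np.array(c["rotation"],float)\n    return r if r.shape==(3,3) else Rotation.from_euler("xyz",r).as_matrix()\ndef ray/; s/np.array(c\["rotation"\])/RM(c)/g; 2a from scipy.spatial.transform import Rotation' h.py
python3 - <<'E'
from h import *
np.set_printoptions(precision=3,suppress=True)
C={n:read_camera(n) for n in("top","side")}
for n,c in C.items():
    cv2.imwrite(f"pics/{n}0.png",c["img"]); print(n,c["eye"],c["rotation"],c["fx"])
    for l,z in(("rotor_fin",.11),("drive",0),("vial_mid",.0275)):
        for d in place_of(n,l)[:7]: print(l,d["conf"],np.array(d["at"]),onz(c,d["at"],z), onz(c,d["at"],.098)if z==.11 else"")
s=observe();print(s["time"],s["tool_pos"],s["tool_rot"],s["opening"])
i=C["top"]["img"]
cv2.imwrite("pics/crop.png",np.hstack([cv2.resize(i[180:250,168:238],(400,400),interpolation=2),cv2.resize(i[207:277,333:403],(400,400),interpolation=2)]))
E
```

```text
top [0.417 0.024 1.03 ] [-2.997 -0.002 -1.595] 405.48664829339236
rotor_fin 0.95 [208.9 193.9] [0.563 0.229 0.11 ] [0.565 0.231 0.098]
rotor_fin 0.95 [194. 273.] [0.593 0.046 0.11 ] [0.595 0.046 0.098]
rotor_fin 0.87 [157.5 175.9] [0.686 0.273 0.11 ] [0.69  0.276 0.098]
rotor_fin 0.78 [144.7 226.1] [0.714 0.154 0.11 ] [0.718 0.156 0.098]
rotor_fin 0.61 [281.3 210.1] [0.397 0.191 0.11 ] [0.397 0.193 0.098]
drive 0.93 [216. 207.] [0.561 0.219 0.   ] 
vial_mid 0.61 [147.6 283. ] [0.729 0.02  0.028] 
side [ 0.311 -0.608  0.632] [-2.218  0.017 -0.374] 435.42474573484213
rotor_fin 0.85 [208.8 189. ] [0.386 0.127 0.11 ] [0.387 0.143 0.098]
rotor_fin 0.84 [162.1 303. ] [0.673 0.207 0.11 ] [0.681 0.226 0.098]
rotor_fin 0.64 [228.8 298.4] [ 0.565 -0.018  0.11 ] [ 0.571 -0.004  0.098]
rotor_fin 0.6 [165.4 253. ] [0.559 0.239 0.11 ] [0.565 0.258 0.098]
rotor_fin 0.6 [188.8 331.1] [0.683 0.08  0.11 ] [0.692 0.096 0.098]
drive 0.87 [204.7 261.1] [0.571 0.229 0.   ] 
vial_mid 0.64 [225.6 363.1] [0.742 0.031 0.027] 
0.55 [ 0.128 -0.509  0.227] [ 3.141 -0.     0.246] 0.09193042946726722
```

View pics/side0.png

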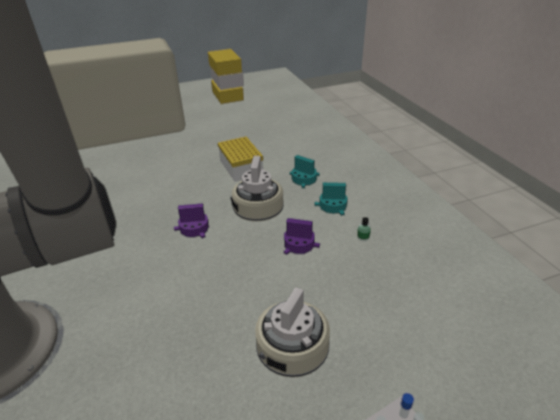

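View pics/crop.png

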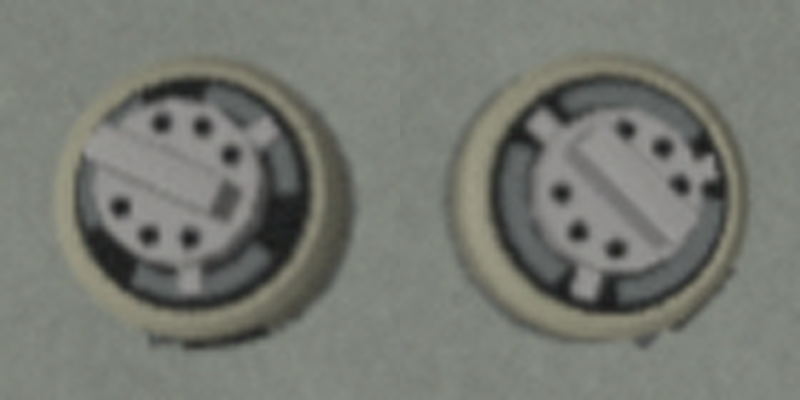

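The left rotor (crop centre about 192,195) is the high one: its tabs lie between the dark notches, at roughly 60° from them. The right one has its tabs in the notches. Next I overlay the model to refine the centre and angles.

```bash
python3 - <<'E'
from h import *
np.set_printoptions(precision=4,suppress=True)
C={n:read_camera(n) for n in("top","side")}
import cell; print([k for k in dir(cell) if not k.startswith("__")], globals().get("grip_point_offset"))
t,s=C["top"],C["side"]
P={n:[d["at"] for d in place_of(n,"drive")][:1] for n in C}
print("drive",tri(t,P["top"][0],s,P["side"][0]),"fin",tri(t,[208.9,193.9],s,[165.4,253.0]))
# angles from crop pixels
f=400/70
def W(x,y,z): return onz(t,[180+y/f-.5,168+x/f-.5],z)[:2]
c=W(192,195,.062); print("rim centre",c)
for n,p in(("tab",(263,132)),("tab",(190,280)),("notch",(172,90)),("notch",(290,225)),("notch",(112,258))):
    d=W(*p,.062)-c; print(n,np.degrees(np.arctan2(d[1],d[0]))%120,np.linalg.norm(d))
d=W(100,145,.126)-W(228,193,.126); fa=np.degrees(np.arctan2(d[1],d[0])); print("fin",fa,(W(100,145,.126)+W(228,193,.126))/2,np.linalg.norm(d))
D=tri(t,P["top"][0],s,P["side"][0])[:2]
a=np.radians(fa)
th=np.linspace(0,2*np.pi,200)
out=[]
for n,c,(r0,c0) in(("top",t,(180,168)),("side",s,(145,222))):
    im=cv2.resize(c["img"][r0:r0+70,c0:c0+70],(400,400),interpolation=2)
    def draw(X,col):
        q=(pix(c,X)-[c0,r0]+.5)*f; cv2.polylines(im,[np.int32(q*16)],False,col,1,4,4) if 0 else cv2.polylines(im,[np.int32(q)],False,col,1)
    for r,z,col in((.062,.05,(0,0,255)),(.062,0,(0,0,255)),(.046,.062,(0,255,0)),(.034,.086,(255,0,0))):
        draw([[D[0]+r*np.cos(u),D[1]+r*np.sin(u),z] for u in th],col)
    R=np.array([[np.cos(a),-np.sin(a)],[np.sin(a),np.cos(a)]])
    draw([[*(D+R@np.array(q)),.126] for q in((-.028,-.008),(.028,-.008),(.028,.008),(-.028,.008),(-.028,-.008))],(0,255,255))
    out.append(im)
cv2.imwrite("pics/ov.png",np.hstack(out))
E
```

```text
['IKError', 'boxes_of', 'grip_point_offset', 'hand_in', 'observe', 'place_of', 'read_camera'] 0.0188
drive [0.5605 0.2073 0.0107] fin [0.559  0.2277 0.1167]
rim centre [0.5584 0.2217]
tab 71.10716738131367 0.03999499013926314
tab 58.94999563172823 0.036132584602142054
notch 11.047836014785908 0.04626315867460095
notch 11.69302101480298 0.04384837638798972
notch 7.591353547678452 0.04270351663013898
fin 68.20486720000778 [0.5597 0.2199] 0.05511937275502107
```

View pics/ov.png

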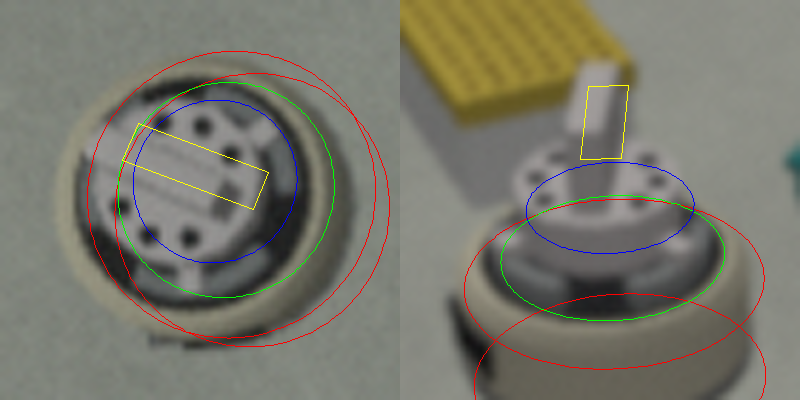

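The overlay shows the networks' triangulated centre lies about 13 mm too far to −y. The rim and fin edges agree on a centre of about (0.559, 0.221), with the fin at about 67° and the notches at 10° mod 120, so I'll turn it about −57°. Moving now.

```bash
python3 -m inch '[[[37,-27.7,0,0],[37,-27.7,0,0],[37,-27.7,0,0],[37,-27.7,0,0],[37,-27.7,0,0],[37,-27.7,0,0],[37,-27.7,0,0],[37,-27.7,0,0],[37,-27.7,0,0],[37,-27.7,0,0]]]' -1; python3 -m inch '[[[22.5,-32.6,0,0],[22.5,-32.6,0,0],[22.5,-32.6,0,0],[22.5,-32.6,0,0],[22.5,-32.6,0,0],[22.5,-32.6,0,0],[22.5,-32.6,0,0],[22.5,-32.6,0,0],[22.5,-32.6,0,0],[22.5,-32.6,0,0]]]'; python3 -m inch '[[[0,0,0,-0.155],[0,0,0,-0.155],[0,0,0,-0.155],[0,0,0,-0.155],[0,0,0,-0.155],[0,0,0,-0.155],[0,0,0,0],[0,0,0,0]]]'
```

```text
time: 2.0
tool_pos: [0.4201, -0.1493, 0.2269]
tool_rot: [3.141, -0.0, 0.246]
contact_force: [0.4, -0.8, 0.4]
opening: 0.0916
time: 3.25
tool_pos: [0.5585, 0.2217, 0.2267]
tool_rot: [3.141, -0.0, 0.246]
contact_force: [-0.1, 0.6, -1.2]
opening: 0.092
time: 4.25
tool_pos: [0.5582, 0.2204, 0.2267]
tool_rot: [3.142, 0.0, 1.173]
contact_force: [-1.5, -0.2, -0.4]
opening: 0.0918
```

```bash
python3 -m inch '[[[0,0,33,0],[0,0,33,0],[0,0,33,0],[0,0,33,0],[0,0,0,0]]]'; python3 - <<'E'
from h import *
c=read_camera("top");s=read_camera("side")
cv2.imwrite("pics/a.png",np.hstack([cv2.resize(c["img"][180:250,168:238],(400,400),interpolation=2),cv2.resize(s["img"][125:215,212:302],(400,400),interpolation=2)]))
E
```

```text
time: 4.88
tool_pos: [0.5565, 0.22, 0.0923]
tool_rot: [-3.137, 0.003, 1.174]
contact_force: [0.9, -0.1, 0.4]
opening: 0.0915
```

View pics/a.png

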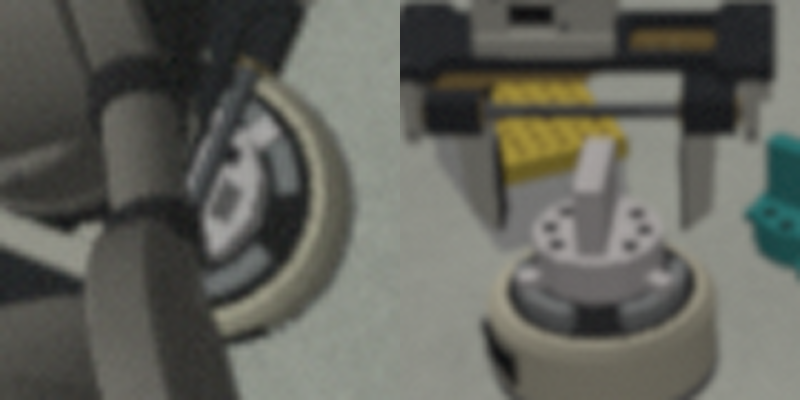

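In the side crop the fin (595,190) stands between the fingers (500 and 695), with no contact. I close gently.

```bash
python3 -m inch '[[[0,0,0,0],[0,0,0,0],[0,0,0,0],[0,0,0,0],[0,0,0,0],[0,0,0,0],[0,0,0,0],[0,0,0,0]]]' 1 8
```

```text
time: 5.98
tool_pos: [0.5582, 0.2204, 0.0947]
tool_rot: [3.141, 0.0, 1.176]
contact_force: [-0.6, 0.2, -1.0]
opening: 0.0164
```

```bash
python3 -m inch '[[[0,0,0,0.125],[0,0,0,0.125],[0,0,0,0.125],[0,0,0,0.125],[0,0,0,0.125],[0,0,0,0.125],[0,0,0,0.125],[0,0,0,0.125],[0,0,0,0],[0,0,0,0]]]'; python3 - <<'E'
from h import *
s=read_camera("side")
cv2.imwrite("pics/b.png",cv2.resize(s["img"][125:215,212:302],(500,500),interpolation=2))
E
```

```text
time: 7.22
tool_pos: [0.5574, 0.2208, 0.0942]
tool_rot: [-3.141, 0.002, 0.178]
contact_force: [-2.0, 3.3, -2.7]
opening: 0.0161
```

View pics/b.png

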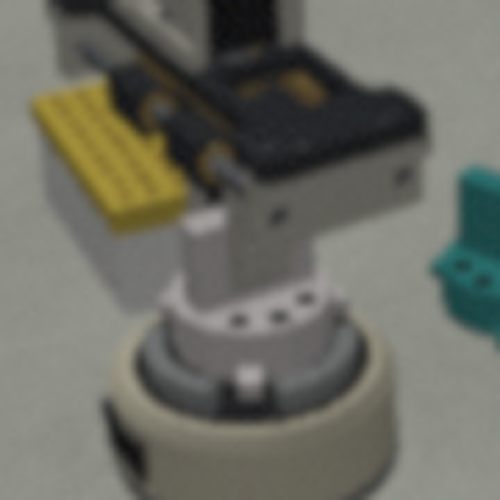

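The front tab (250,380) lies centred over the dark front notch (about 215–280, 400). I let go.

```bash
python3 -m inch '[[[0,0,0,0],[0,0,0,0],[0,0,0,0],[0,0,0,0],[0,0,0,0],[0,0,0,0],[0,0,0,0],[0,0,0,0]]]' -1; python3 - <<'E'
from h import *
s=read_camera("side")
cv2.imwrite("pics/c.png",cv2.resize(s["img"][125:215,212:302],(500,500),interpolation=2))
E
```

```text
time: 8.28
tool_pos: [0.5582, 0.2204, 0.0947]
tool_rot: [3.142, -0.0, 0.176]
contact_force: [0.5, 0.2, 0.6]
opening: 0.0899
```

View pics/c.png

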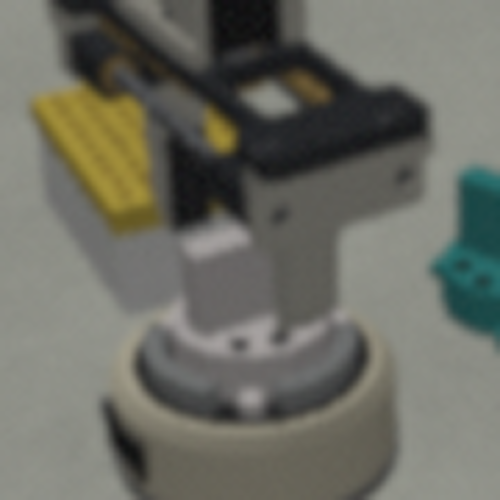

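The rotor has dropped: the front tab moved from row 380 to 402 and now sits in the notch, and the fin top fell from about row 220 to 240. I retract straight up and check.

```bash
python3 -m inch '[[[0,0,-20,0],[0,0,-40,0],[0,0,-45,0],[0,0,-45,0],[0,0,0,0],[0,0,0,0],[0,0,0,0]]]'; python3 - <<'E'
from h import *
s=read_camera("side")
cv2.imwrite("pics/d.png",np.hstack([cv2.resize(s["img"][135:225,212:302],(400,400),interpolation=2),cv2.resize(s["img"],(533,400))[:,133:]]))
c=pix(s,[[.559,.221,.126],[.559,.221,.114],[.559,.221,.086],[.559,.221,.074]]);print((c-[212,135]+.5)*400/90)
print(observe()["contact_force"],observe()["qvel"])
for d in place_of("side","vial_mid")[:2]+place_of("side","rotor_fin")[:6]: print(d)
E
```

```text
time: 9.2
tool_pos: [0.5575, 0.2202, 0.243]
tool_rot: [3.141, 0.003, 0.176]
contact_force: [0.8, -0.3, 0.3]
opening: 0.0921
[[192.61886539 126.83339724]
 [193.89226587 146.95743248]
 [196.79235048 192.79852485]
 [198.00569286 211.98170403]]
[-1.23474361 -0.93130631  0.24401796] [-3.06637876e-04 -6.79139458e-04 -7.43886524e-03  5.66441675e-05
  3.23228013e-04 -3.57040734e-04]
{'at': [224.5, 362.9], 'conf': 0.76}
{'at': [208.8, 188.0], 'conf': 0.98}
{'at': [163.6, 304.1], 'conf': 0.97}
{'at': [230.5, 297.2], 'conf': 0.95}
{'at': [189.7, 330.3], 'conf': 0.92}
{'at': [206.9, 258.3], 'conf': 0.27}
```

View pics/d.png

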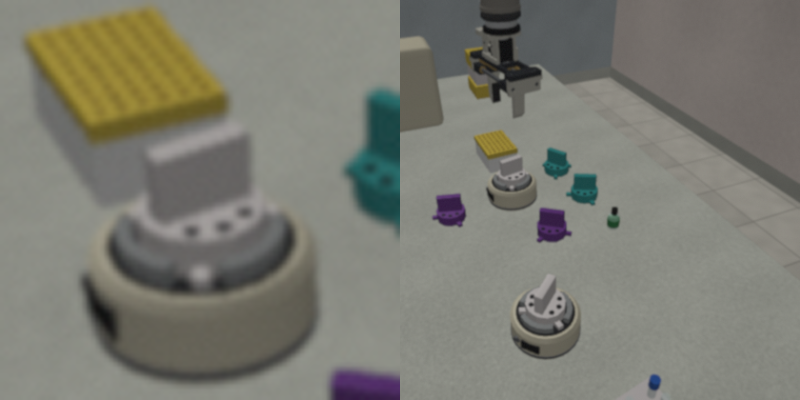

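```bash
python3 - <<'E'
from h import *
s=read_camera("side"); d=cv2.resize(s["img"][125:215,212:302],(500,500),interpolation=2)
b=cv2.imread("pics/b.png")
for r0,r1,c0,c1 in((362,396,236,264),(300,335,220,320),(212,300,186,226)):
    m=cv2.matchTemplate(d[r0-20:r1+50,c0-15:c1+15],b[r0:r1,c0:c1],cv2.TM_CCOEFF_NORMED);_,v,_,(x,y)=cv2.minMaxLoc(m);print(v,x-15,y-20)
for z1,z2 in((.102,.09),(.062,.05)):
    p=pix(s,[[.559,.221,z1],[.559,.221,z2]]);print("expected for 12mm",(p[1]-p[0])*500/90)
E
```

```text
0.9932397603988647 1 22
0.9788460731506348 0 23
0.9760706424713135 1 24
expected for 12mm [ 1.54604735 24.43915553]
expected for 12mm [ 1.47418872 23.31301724]
```

The measured drop is 22–24 px against an expected 23–24 px, so the rotor is fully home and level.

```bash
python3 -c "from cell import *; print(hand_in())"
```

```text
the job is handed in; nothing more can be done
None
```

I turned the high rotor by its fin about −57° with a light 8 N grip and let go. It dropped into the notches, and I raised the gripper clear and handed the job in at about 9.3 s.

- **Rotor down:** three patches on it moved 22–24 px between before and after. A full 12 mm drop predicts 23–24 px. In the picture the front tab sits in its notch and the rotor stands level.
- **Robot clear:** the gripper is open, with its tip at about z = 0.243 m, and the contact force is only noise.
- **Other things:** the bottle is at the same pixels to within about 1 px. The seated rotor looks unmoved in the last picture, and the arm did not touch it or the look-alikes.
- **Checks that disagreed:**
  - The networks' drive position was about 13 mm off the picture, so I used the rim and fin edges for the centre instead.
  - The predicted fin-top row in the final view was off by about 2 px in the original picture, or 4–5 mm. That is more than the 2 mm calibration error alone explains, so the drop measurement above is my evidence for the height.

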